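# Gauge the bore and fit the matching riser post

### The job

A board is to lie level across this support block, so its bore needs a riser post that stands level with the post already fixed beside it. Take the depth rod from the rack, feel for the bottom of the bore with it until its sprung feeler gives a few millimetres (never all the way in), and put the rod back upright in its hole; then take the one post of the three whose length suits that depth, lower it gently, without dropping or forcing it, into the bore until it stands on the bottom, and leave it there. Only that one post may leave the rack, and the other things on the bench stay where they are.

Things in the scene. Friction and masses are not known exactly. Their poses are not given: they have to be found in the camera images.
- support_block: bare aluminium block screwed to the bench, 150 x 80 x 55 mm (its x, y, z), does not move. Origin: centre of its underside, on the bench. At its x = +38 mm a round steel post (18 mm diameter) is fixed, its top 40 mm above the block's top face; at x = -38 mm is an open vertical blind bore.
- bore_mouth (a point): centre of the bore's mouth, level with the block's top face (55 mm above the bench), z up. The bore is 19.5 mm in diameter with a 2 mm chamfered rim and a flat rigid floor. Its depth is not known: it is 22, 32 or 42 mm, different from day to day.
- fixed_post_top (a point): centre of the flat top of the block's fixed post, 95 mm above the bench, z up.
- rack: wooden rack fixed to the bench, 230 x 60 x 30 mm (its x, y, z). Origin: centre of its underside. Four round holes in a row along its x axis, each 20 mm deep with a floor 10 mm above the bench: at x = -95 mm the depth rod's hole (14 mm diameter, 2 mm chamfer), at x = -25, +30 and +85 mm the posts' holes (20 mm diameter).
- rod_hole (a point): centre of the mouth of the depth rod's hole in the rack, 30 mm above the bench.
- depth_rod: depth rod, 108 mm long, 70 g, standing upright in its hole in the rack: a black tube of 16 mm diameter (from 52 to 108 mm above its lower end: grip it here) and below it a thin steel feeler of 9 mm diameter, 52 mm long. Origin: the feeler's lower end when not pressed, on the axis; z runs up the axis to the tube.
- rod_tip (a point): lower end of the depth rod's feeler (moves with the feeler).
- feeler (a joint): how far the sprung feeler is pushed into the tube, m: 0 = fully out, 0.010 = fully in. It begins to give at 2.4 N and takes 0.8 N for each further mm (4 N at 2 mm, 8 N at 7 mm); it springs out again.
- post_short: one of three loose plain steel posts, alike but for length: round, 18 mm diameter, 62 mm long, 3 mm chamfer at the foot, thin dark ring 6 mm below the top, 130 g give or take 30 %. Origin: centre of its foot; z runs up its axis. At the start the three posts stand upright in the rack's three 20 mm holes (in any order), feet 10 mm above the bench; pulled straight up they come free after 20 mm.
- post_short_top (a point): centre of the top of that post, 62 mm above its foot.
- post_short_foot (a point): centre of the foot of that post.
- post_medium: one of three loose plain steel posts, alike but for length: round, 18 mm diameter, 72 mm long, 3 mm chamfer at the foot, thin dark ring 6 mm below the top, 130 g give or take 30 %. Origin: centre of its foot; z runs up its axis. At the start the three posts stand upright in the rack's three 20 mm holes (in any order), feet 10 mm above the bench; pulled straight up they come free after 20 mm.
- post_medium_top (a point): centre of the top of that post, 72 mm above its foot.
- post_medium_foot (a point): centre of the foot of that post.
- post_long: one of three loose plain steel posts, alike but for length: round, 18 mm diameter, 82 mm long, 3 mm chamfer at the foot, thin dark ring 6 mm below the top, 130 g give or take 30 %. Origin: centre of its foot; z runs up its axis. At the start the three posts stand upright in the rack's three 20 mm holes (in any order), feet 10 mm above the bench; pulled straight up they come free after 20 mm.
- post_long_top (a point): centre of the top of that post, 82 mm above its foot.
- post_long_foot (a point): centre of the foot of that post.
- tape_measure: yellow tape measure, 36 x 98 x 64 mm, bystander on the bench. Origin: centre of its underside.
- electrical_tape: roll of black tape, 60 mm diameter, 18 mm high, bystander on the bench. Origin: centre of its underside.
- pencil: red pencil, 162 mm long, bystander on the bench. Origin: centre of its underside.

How it is judged:
By the outcome, as a careful person would: the job done as asked, in the order asked, and still so for the second after the job is handed in, with the robot touching nothing.
It also fails if it takes over 64 s, if anything falls off the work surface, if the arm or the gripper's body presses on something with over 40 N, if the wrist force passes 120 N, or if a joint passes its speed limit or range.

### The arm

A 6-joint arm with a two-finger parallel gripper is mounted at the origin on a cart in front of the work surface, level with it; the furniture and walls round the work are solid. World frame = base frame: x ahead of the robot, y to its left, z up, the work surface at z = 0. Lengths are in m, angles in degrees, forces in N, time in s.
With the tool pointing down it reaches from about 0.4 to 0.825 m from the base axis. Payload 7 kg.
Tool frame: the origin (TCP) lies midway between the tips of the shut fingers; the grasp point (between the pads) lies 19 mm behind it; z points along the fingers, y is the line along which they close (so a half turn about z gives the same grasp; the last joint's range is limited). The gripper opens to 88 mm and grips with 3 to 60 N. Pads are 19 mm wide; open, the fingers measure 130 mm over their backs; the gripper's body (78 mm by 193 mm) begins 47 mm behind the grasp point.
Start: joints at [-49.097, 20.546, 0.682, 0, -70.136, -16.507], TCP at [0.279, -0.615, 0.227] pointing down, gripper open.
Joint ranges: [-176.03, 176.03], [-82.01, 121.73], [-58.28, 71.71], [-173.87, 95.51], [-174.79, -0.11], [-173.66, 173.66]. Speed limits (degrees/s): [136.94, 136.94, 172.46, 180, 180, 180].

### API

Orientations are given as a 3x3 rotation matrix whose columns are the frame's x, y, z axes.
In Python, from rig import robot gives the robot as it stands. Calls block until the motion is done:
- robot.goto(position, orientation): joint-space move of the TCP to a pose.
- robot.servo_line(position, ori=None, speed=0.15): straight line of the TCP; ori=None keeps the orientation; speed is the mean speed in m/s.
- robot.movej(angles): joint-space move.
- robot.move_gripper(opening): opening from 0.0 (shut) to 1.0 (fully open); the grip force is fixed at half the most; returns when the fingers have stopped.
- robot.dwell(seconds).
- robot.ik(position, orientation): joint angles nearest the present ones, or None.
- robot.grab_frame(name): name is "scene" or "top"; returns (picture, depth): 420x560x3 uint8, red, green, blue; 420x560 float32, m along the optical axis (not along the pixel's ray), 0 where there is no reading.
- robot.camera_info(name): a dict with "vfov" (degrees; the focal length in pixels is half the picture's height over the tangent of half this angle, whatever the lens; pixels are square), "cx", "cy" (the principal point, pixels), "view" (4x4, takes a point from world to camera coordinates). Camera axes: x right, y down, z forward; pixel columns grow to the right and rows downward; lengths in m; the calibration is good to about 2 mm. A picture is of the moment at which its call begins. camera_info takes no time and is no camera call.
A pose or a line that the arm cannot do raises robot.Unreachable and nothing moves.
- robot.job_done(): hands the job in; it is judged then, once.
Readings, each from a call of its own:
- robot.read_t(): time.
- robot.read_qpos(): joint angles.
- robot.read_qvel(): joint speeds.
- robot.read_effort(): joint torques, N m.
- robot.read_position(): TCP position.
- robot.read_tcp_rot(): TCP orientation.
- robot.read_force(): force on the tool from outside, world axes, zero at the start.
- robot.read_ft_torque(): the same for the moment, N m.
- robot.read_grip_width(): opening from 0.0 (shut) to 1.0 (fully open).
- robot.read_finger_force(): force on a finger pad.
Only numpy, scipy, OpenCV 4.12 (cv2) and the standard library are available. Lean on these libraries where they do the work, as an engineer would, in place of code of your own. Each camera call takes 0.05 s, during which the arm holds its last target. There are 200 camera calls.

## Working session

There is one attempt and no reset: what is moved stays moved. The work goes in short steps, each a Python script; the robot and the scene stay as the last script left them, time stands still between calls to the robot, and variables do not carry over. Pictures are saved under pics/ and viewed, at most 10 in all, crops included, and the job is handed in when it is done.

```bash
ls; mkdir -p pics; python3 - <<'E'
from rig import robot
import numpy as np, cv2
for n in ("scene","top"):
    p,d=robot.grab_frame(n); np.savez(f"{n}0.npz",p=p,d=d)
    cv2.imwrite(f"pics/{n}0.png",p[...,::-1])
    c=robot.camera_info(n); print(n,c["vfov"],c["cx"],c["cy"]); print(np.round(c["view"],4))
print(robot.read_t(),robot.read_force())
E
```

```text
pics
scene 42.24766407487231 283.5777363749743 210.73590390917673
[[-0.822  -0.5694 -0.0085  0.2947]
 [-0.2083  0.3145 -0.9261  0.2956]
 [ 0.53   -0.7595 -0.3771  0.556 ]
 [ 0.      0.      0.      1.    ]]
top 47.162234255983996 283.9589287529998 211.23198258897415
[[ 0.0347 -0.9994  0.0012 -0.2791]
 [-0.9754 -0.0341 -0.2179  0.5394]
 [ 0.2178  0.0064 -0.976   0.8322]
 [ 0.      0.      0.      1.    ]]
0.1 [ 0.90318488  0.35330049 -0.2109856 ]
```

View pics/scene0.png

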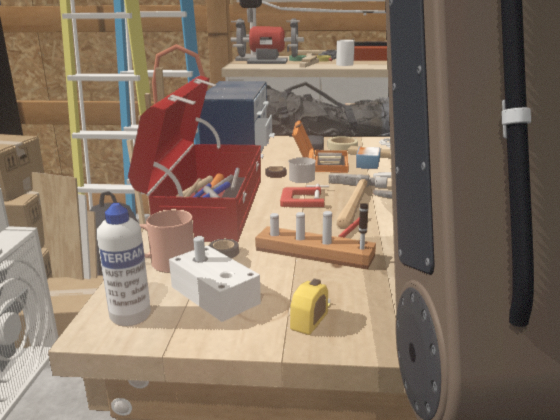

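View pics/top0.png

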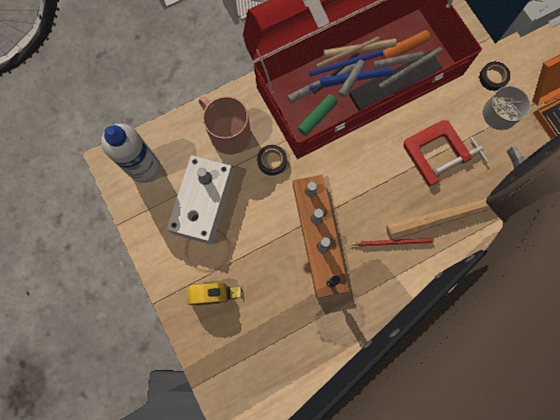

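Scene view: block at about (215,280), rack at about (315,245). Top view: fixed post (205,177), bore (193,215), posts (311,187), (318,215), (325,243), rod (334,282). Next I measure them using depth-selected faces.

```bash
cat > h.py <<'E'
import numpy as np, cv2
from rig import robot
def cam(n):
    c=robot.camera_info(n); V=np.array(c["view"]); f=210/np.tan(np.radians(c["vfov"]/2))
    return f,c["cx"],c["cy"],V[:3,:3],V[:3,3]
def cloud(n,d):
    f,cx,cy,R,t=cam(n); v,u=np.mgrid[0:d.shape[0],0:d.shape[1]]
    P=np.stack([(u-cx)/f*d,(v-cy)/f*d,d],-1)
    W=(P-t)@R; W[d<=0]=np.nan; return W
def plane(n,uv,z):
    f,cx,cy,R,t=cam(n); uv=np.atleast_2d(uv).astype(float)
    r=np.c_[(uv[:,0]-cx)/f,(uv[:,1]-cy)/f,np.ones(len(uv))]@R; o=-R.T@t
    return o+r*((z-o[2])/r[:,2])[:,None]
def proj(n,P):
    f,cx,cy,R,t=cam(n); q=np.atleast_2d(P)@R.T+t
    return np.c_[f*q[:,0]/q[:,2]+cx,f*q[:,1]/q[:,2]+cy]
E
python3 - <<'E'
from h import *
Z=np.load("top0.npz"); p,d=Z["p"],Z["d"]; W=cloud("top",d)
S=np.load("scene0.npz"); WS=cloud("scene",S["d"])
print("bench z",np.nanmedian(W[225:250,250:280,2]))
def face(box,lo,hi):
    x0,x1,y0,y1=box; m=np.zeros(d.shape,np.uint8); m[y0:y1,x0:x1]=1
    m&=((W[...,2]>lo)&(W[...,2]<hi)).astype(np.uint8)
    return cv2.morphologyEx(m,cv2.MORPH_OPEN,np.ones((3,3)))
for nm,box,zz in (("block",(160,245,145,250),.055),("rack",(285,360,170,315),.030)):
    m=face(box,zz-.01,zz+.008); n,l,st,_=cv2.connectedComponentsWithStats(m); k=1+st[1:,4].argmax()
    c=max(cv2.findContours((l==k).astype(np.uint8),0,1)[0],key=cv2.contourArea)[:,0]
    X=plane("top",c,zz)[:,:2]; r=cv2.minAreaRect((X*1000).astype(np.float32)); print(nm,np.round(r[0],1),np.round(r[1],1),round(r[2],1),"z",np.nanmedian(W[l==k][:,2]))
for nm,(u,v) in dict(fix=(205,175),a=(311,186),b=(318,214),c=(325,242),rod=(334,281)).items():
    w=W[v-10:v+11,u-9:u+10].reshape(-1,3); w=w[w[:,2]>.06]; 
    if len(w)==0: print(nm,"none");continue
    zt=np.nanpercentile(w[:,2],95); t=w[w[:,2]>zt-.004]; print(nm,len(w),"ztop",round(zt,4),"xy",np.round(t.mean(0),4),len(t))
    P=t.mean(0); q=proj("scene",[P])[0]; a,b=int(q[0]),int(q[1]); ws=WS[b-12:b+12,a-8:a+9].reshape(-1,3); ws=ws[(abs(ws[:,:2]-P[:2])<.015).all(1)]; print("   scene top z",np.round(np.nanpercentile(ws[:,2],[90,97]),4),np.round(ws[ws[:,2]>.06].mean(0),4), "pix",q.round(1))
crop=cv2.resize(p[140:310,165:365],None,fx=3.5,fy=3.5,interpolation=cv2.INTER_CUBIC)
cv2.imwrite("pics/crop1.png",crop[...,::-1])
E
```

```text
bench z -0.0013438117519537609
block [571.3 -99.5] [ 81.7 150.7] 76.8 z 0.0538748406790533
rack [ 513.2 -327.9] [229.9  60.7] 13.3 z 0.028773062782022928
fix 126 ztop 0.0951 xy [ 0.6088 -0.1077  0.0937] 68
   scene top z [0.0955 0.0963] [ 0.6057 -0.1052  0.0872] pix [198.2 239. ]
a 78 ztop 0.0723 xy [ 0.5959 -0.3085  0.0707] 62
   scene top z [0.0726 0.0732] [ 0.5936 -0.3069  0.0683] pix [273.4 215.3]
b 94 ztop 0.0831 xy [ 0.5422 -0.3211  0.0812] 61
   scene top z [0.0825 0.0831] [ 0.5397 -0.3188  0.0739] pix [299.6 214.1]
c 102 ztop 0.093 xy [ 0.4889 -0.3341  0.0911] 65
   scene top z [0.093  0.0935] [ 0.4862 -0.3306  0.0834] pix [326.8 213. ]
rod 103 ztop 0.1184 xy [ 0.4209 -0.3502  0.1167] 65
   scene top z [0.1186 0.1198] [ 0.4187 -0.3471  0.1093] pix [363.4 205.1]
```

View pics/crop1.png

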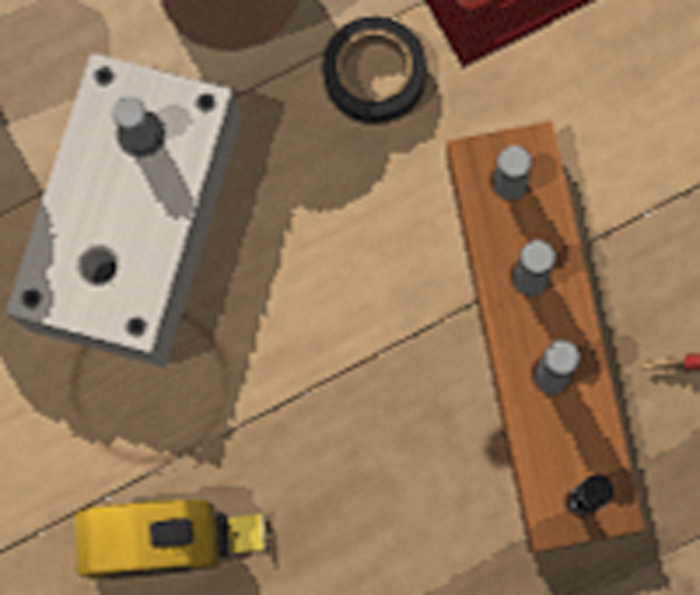

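Top crop: bore at crop (98,265), i.e. image (193,216); post tops in the rack run short, medium, long towards the rod. The rectangles match the given sizes and hole spacing to about 1 mm. Next: the clearances, bore position check and reach.

```bash
cat >> h.py <<'E'
a=np.radians(13.3); RX=np.array([np.cos(a),np.sin(a)]); b=np.radians(-13.2); BX=np.array([np.cos(b),np.sin(b)])
RK=np.array([.5132,-.3279]); BK=np.array([.5713,-.0995])
ROD=RK-.095*RX; BORE=BK-.038*BX; SLOT=dict(short=RK+.085*RX,medium=RK+.03*RX,long=RK-.025*RX)
def ori(xax,s=1):
    y=s*np.array([-xax[1],xax[0],0]); z=np.array([0,0,-1.]); return np.c_[np.cross(y,z),y,z]
E
python3 - <<'E'
from h import *
Z=np.load("top0.npz"); p,d=Z["p"],Z["d"]; W=cloud("top",d)
g=cv2.cvtColor(p,cv2.COLOR_RGB2GRAY)[205:228,182:206]; m=(g<110).astype(np.uint8)
n,l,st,c=cv2.connectedComponentsWithStats(m); print("bore",st[1:],c[1:])
k=1+st[1:,4].argmax(); print(plane("top",c[k]+[182,205],.055),BORE,ROD)
rel=W[...,:2]-BORE; BY=np.array([-BX[1],BX[0]])
u,v=rel@BX,rel@BY
for lo in (.06,.1,.14,.18):
  mm=(W[...,2]>lo)&(abs(u)<.16)&(abs(v)<.22); 
  n,l,st,cc=cv2.connectedComponentsWithStats(mm.astype(np.uint8))
  for i in range(1,n):
    if st[i,4]>15: print(lo,st[i,4],cc[i].round(),"u",np.round([u[l==i].min(),u[l==i].max()],3),"v",np.round([v[l==i].min(),v[l==i].max()],3),"zmax",W[l==i][:,2].max().round(3))
for s in (1,-1):
  print(s,[None if q is None else np.round(q,0) for q in (robot.ik([*ROD,.076],ori(RX,s)),robot.ik([*ROD,.25],ori(RX,s)),robot.ik([*BORE,.08],ori(BX,s)),robot.ik([*BORE,.25],ori(BX,s)))])
print(robot.read_tcp_rot().round(2))
E
```

```text
bore [[ 6  6 10 10 85]] [[10.61176471 10.47058824]]
[[ 0.53583863 -0.09060905  0.055     ]] [ 0.534304   -0.09082267] [ 0.42074801 -0.34975473]
0.06 1834 [126. 149.] u [0.045 0.11 ] v [0.105 0.171] zmax 0.195
0.06 212 [222. 139.] u [0.147 0.16 ] v [-0.039  0.02 ] zmax 0.096
0.06 126 [202. 174.] u [0.067 0.085] v [-0.008  0.009] zmax 0.097
0.06 78 [311. 186.] u [0.101 0.119] v [-0.206 -0.19 ] zmax 0.073
0.06 31 [315. 213.] u [0.053 0.068] v [-0.22  -0.214] zmax 0.084
0.06 356 [203. 293.] u [-0.15  -0.112] v [-0.088 -0.036] zmax 0.066
0.1 1525 [123. 145.] u [0.045 0.11 ] v [0.105 0.17 ] zmax 0.195
0.14 1163 [120. 142.] u [0.046 0.11 ] v [0.105 0.17 ] zmax 0.195
0.18 290 [113. 134.] u [0.062 0.095] v [0.122 0.155] zmax 0.195
1 [array([-19.,  17., -27.,   0., -46., -57.]), array([-19.,   8., -13.,   0., -69., -57.]), array([  11.,   16.,  -27.,    0.,  -47., -114.]), array([  11.,    7.,  -14.,    0.,  -69., -114.])]
-1 [array([-19.,  17., -27.,   0., -46., 123.]), array([-19.,   8., -13.,   0., -69., 123.]), array([ 11.,  16., -27.,   0., -47.,  66.]), array([ 11.,   7., -14.,   0., -69.,  66.])]
[[-0.91 -0.41 -0.  ]
 [-0.41  0.91  0.  ]
 [ 0.    0.   -1.  ]]
```

```bash
python3 - <<'E'
from h import *
O=ori(RX)
robot.goto([*ROD,.17],O); robot.servo_line([*ROD,.076],speed=.12)
f0=robot.read_force(); robot.move_gripper(.0)
print("grip",robot.read_grip_width()*88,robot.read_finger_force(),"f",f0.round(2),robot.read_force().round(2),robot.read_position().round(4))
robot.servo_line([*ROD,.16],speed=.12); B=np.array([.535,-.0907])
robot.servo_line([*B,.16],speed=.2)
robot.servo_line([*B,.145],speed=.1); robot.dwell(.2)
p,d=robot.grab_frame("scene"); np.savez("scene1.npz",p=p,d=d)
print(robot.read_t(),robot.read_force(),robot.read_position())
cv2.imwrite("pics/s1.png",cv2.resize(p[190:330,130:290],None,fx=4,fy=4,interpolation=cv2.INTER_CUBIC)[...,::-1])
E
```

```text
grip 15.33679033902126 29.999984800815582 f [-0.13  0.96  0.12] [-0.07 -0.28 -0.9 ] [ 0.4207 -0.3497  0.076 ]
6.2917 [-0.03061363 -0.11368283 -0.78732432] [ 0.53524194 -0.09080104  0.14544535]
```

View pics/s1.png

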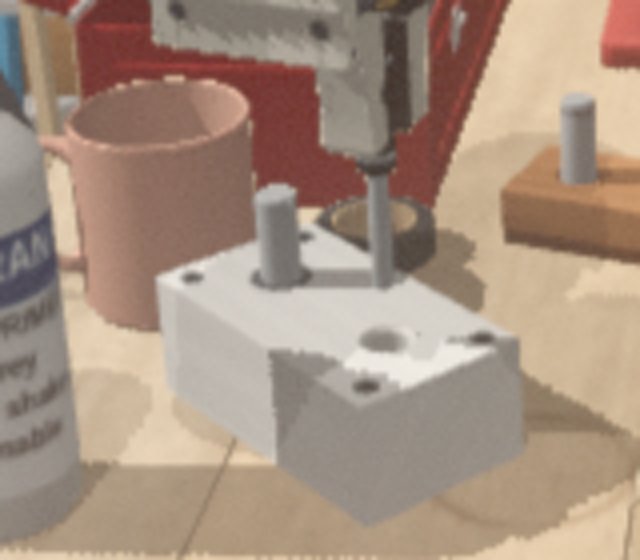

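Scene crop: feeler tip at crop (382,287), vertical and directly above the bore (382,341) in the column direction, so the lateral fit is good. I check the row direction, then probe.

```bash
python3 - <<'E'
from h import *
P=robot.read_position(); tip=np.array([P[0],P[1],P[2]-.066])
print("pred tip crop",(proj("scene",tip)[0]-[130,190])*4+1.5," pred bore",(proj("scene",[P[0],P[1],.055])[0]-[130,190])*4+1.5)
B=P[:2]
f0=np.mean([robot.read_force() for _ in range(5)],0)
fz=lambda: robot.read_force()-f0
robot.servo_line([*B,.066+.05],speed=.08); print("mouth",fz().round(2))
for zf in (.033,.023,.013):
    robot.servo_line([*B,.066+zf+.003],speed=.06)
    if abs(fz()[2])>1.5: print("early",zf,fz()); break
    robot.servo_line([*B,.066+zf-.002],speed=.02); robot.dwell(.15)
    f=fz(); print(zf,f.round(2),robot.read_position().round(4),robot.read_t())
    if f[2]>2: break
E
```

```text
pred tip crop [382.52613681 287.28049008]  pred bore [385.45529826 340.61511476]
mouth [0.01 0.04 0.66]
0.033 [-0.44  0.3  -0.17] [ 0.5353 -0.0908  0.0971] 7.7417
0.023 [0.18 0.01 4.23] [ 0.5356 -0.0908  0.0873] 8.5417
```

Contact was on the 32 mm floor (4.2 N at about 2 mm give), so the medium post is right. I press slightly further, then return the rod.

```bash
python3 - <<'E'
from h import *
P=robot.read_position(); B=np.array([.5353,-.0908])
robot.servo_line([*B,.066+.023-.0033],speed=.01); robot.dwell(.2)
print("press",robot.read_force().round(2),robot.read_position().round(4))
robot.servo_line([*B,.16],speed=.1)
robot.servo_line([*ROD,.16],speed=.2); robot.dwell(.2)
robot.servo_line([*ROD,.098],speed=.1); print("above",robot.read_force().round(2))
robot.servo_line([*ROD,.079],speed=.04); print("in",robot.read_force().round(2))
robot.servo_line([*ROD,.0765],speed=.02); robot.dwell(.2)
print("seat",robot.read_force().round(2),robot.read_position().round(4))
p,d=robot.grab_frame("scene"); cv2.imwrite("pics/s2.png",cv2.resize(p[150:290,250:410],None,fx=4,fy=4)[...,::-1])
E
```

```text
press [0.36 1.02 4.25] [ 0.5355 -0.0908  0.0858]
above [-0.01  0.21 -0.8 ]
in [-0.36 -0.4  -1.17]
seat [ 0.5   0.41 -0.15] [ 0.4208 -0.3498  0.0766]
```

View pics/s2.png

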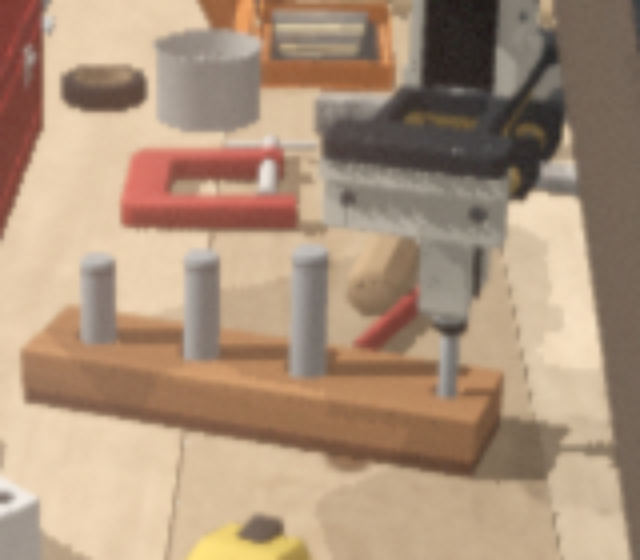

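The rod is back in its hole (feeler enters at crop (448,392)) and the posts are untouched. Now I release it and take the medium post.

```bash
python3 - <<'E'
from h import *
M=SLOT["medium"]; B=np.array([.5353,-.0908])
robot.servo_line([*ROD,.0762],speed=.02)
robot.move_gripper(.6); robot.servo_line([*ROD,.165],speed=.12)
robot.servo_line([*M,.165],speed=.2); robot.servo_line([*M,.048],speed=.12); robot.dwell(.1)
f0=robot.read_force(); robot.move_gripper(0)
print("grip",robot.read_grip_width()*88,f0.round(2),robot.read_force().round(2),robot.read_position().round(4))
robot.servo_line([*M,.06],speed=.04); print(robot.read_force().round(2))
robot.servo_line([*M,.165],speed=.12); robot.servo_line([*B,.165],speed=.2)
robot.servo_line([*B,.055+.038+.012],speed=.1); robot.dwell(.2)
P=robot.read_position()
p,d=robot.grab_frame("scene"); np.savez("scene3.npz",p=p,d=d)
print(robot.read_t(),robot.read_force().round(2),P.round(4))
cr=lambda q:(proj("scene",q)[0]-[130,190])*4+1.5
print("pred foot",cr([P[0],P[1],P[2]-.038]),"bore",cr([P[0],P[1],.055]))
# rim circle predicted, scene0 dark blob
th=np.linspace(0,2*np.pi,60); r=np.array([cr([P[0]+.01175*np.cos(t),P[1]+.01175*np.sin(t),.055]) for t in th]); print("rim pred",r.min(0),r.max(0))
cv2.imwrite("pics/s3.png",cv2.resize(p[190:330,130:290],None,fx=4,fy=4,interpolation=cv2.INTER_CUBIC)[...,::-1])
E
```

```text
grip 17.628725371321334 [-0.32 -0.27 -0.05] [ 0.89 -3.05 -1.33] [ 0.5425 -0.3214  0.048 ]
[-0.02 -2.75  0.15]
22.0 [ 0.32  0.47 -0.81] [ 0.5357 -0.0908  0.1057]
pred foot [382.90118228 312.69623287] bore [384.4242494  340.32800055]
rim pred [355.50615152 326.51562879] [413.28760198 354.47929468]
```

View pics/s3.png

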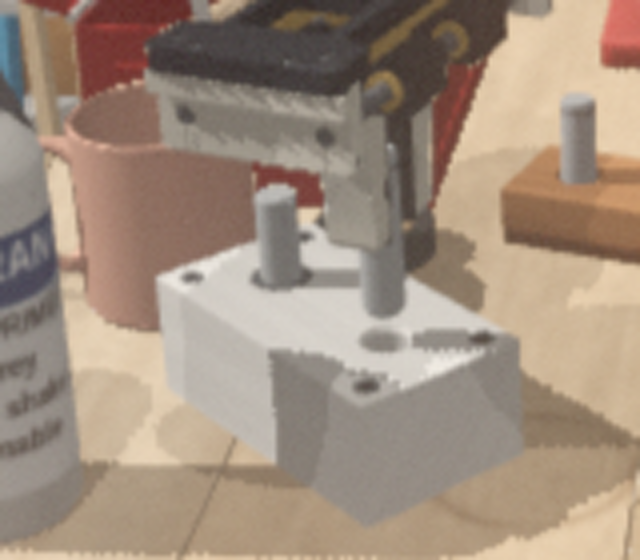

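The post is held upright, its foot at crop (383,312) above the bore centre (383,341), within a millimetre. I lower it in force-checked steps.

```bash
cat > low.py <<'E'
from h import *
import sys
B=np.array([.5351,-.0907]); z=.098; robot.servo_line([*B,z],speed=.05); robot.dwell(.15)
f0=np.mean([robot.read_force() for _ in range(5)],0); log=[]
while z>.0605:
    z-=.002 if z>.0645 else .0007
    robot.servo_line([*B,z],speed=.03); robot.dwell(.08)
    f=robot.read_force()-f0; log.append((round(z,4),*f.round(1)))
    if f[2]>4: print("stop: vertical"); break
    h=np.hypot(*f[:2])
    if h>2: B=B+f[:2]/h*min(.0006,.0002*h)
print(*log,sep="\n"); print(B,robot.read_position().round(4),robot.read_t())
E
python3 low.py
```

```text
stop: vertical
(0.096, np.float64(-2.2), np.float64(0.2), np.float64(0.1))
(0.094, np.float64(-0.5), np.float64(-0.4), np.float64(0.5))
(0.092, np.float64(-1.0), np.float64(0.7), np.float64(-0.1))
(0.09, np.float64(-2.4), np.float64(-1.1), np.float64(-0.4))
(0.088, np.float64(0.1), np.float64(-0.4), np.float64(-0.4))
(0.086, np.float64(1.4), np.float64(-0.0), np.float64(-1.4))
(0.084, np.float64(0.1), np.float64(-1.0), np.float64(-1.3))
(0.082, np.float64(1.5), np.float64(-0.1), np.float64(-0.9))
(0.08, np.float64(1.6), np.float64(-0.4), np.float64(-0.1))
(0.078, np.float64(2.7), np.float64(-1.9), np.float64(-0.4))
(0.076, np.float64(1.1), np.float64(0.6), np.float64(-2.4))
(0.074, np.float64(0.6), np.float64(-0.7), np.float64(-0.9))
(0.072, np.float64(0.3), np.float64(0.5), np.float64(-1.0))
(0.07, np.float64(0.2), np.float64(0.3), np.float64(-0.3))
(0.068, np.float64(0.2), np.float64(-0.5), np.float64(-1.8))
(0.066, np.float64(2.2), np.float64(0.4), np.float64(-1.0))
(0.064, np.float64(0.2), np.float64(-0.3), np.float64(-1.0))
(0.0633, np.float64(-2.2), np.float64(0.2), np.float64(-0.5))
(0.0626, np.float64(-0.8), np.float64(-1.0), np.float64(0.6))
(0.0619, np.float64(0.2), np.float64(-1.0), np.float64(0.1))
(0.0612, np.float64(0.2), np.float64(-0.3), np.float64(0.9))
(0.0605, np.float64(-1.8), np.float64(-0.7), np.float64(5.1))
[ 0.53467005 -0.0910974 ] [ 0.5349 -0.0912  0.0608] 29.775
```

On the floor at the expected height, TCP 0.061. Next I release and check.

```bash
python3 - <<'E'
from h import *
P=robot.read_position(); robot.move_gripper(.5); robot.servo_line([P[0],P[1],.2],speed=.1)
robot.movej([-49.097,20.546,.682,0,-70.136,-16.507]); robot.dwell(.3)
p,d=robot.grab_frame("scene"); q,e=robot.grab_frame("top"); W=cloud("top",e); WS=cloud("scene",d)
for n,c in (("bore",BORE),("fix",BK+.038*BX),("rod",ROD),*SLOT.items()):
  print(n,[np.round(np.r_[w[k][:,:2].mean(0),np.percentile(w[k][:,2],97)],4) if (k:=(np.linalg.norm(w[...,:2]-c,axis=-1)<.013)&(w[...,2]>.06)).any() else None for w in (W,WS)])
print(robot.read_t())
a=cv2.resize(p[190:330,130:390],None,fx=2.3,fy=2.3); b=cv2.resize(q[140:310,165:365],(598,int(170*2.99))); b=cv2.resize(b,None,fx=.5,fy=.5)
b=cv2.copyMakeBorder(b,0,0,0,a.shape[1]-b.shape[1],0)
cv2.imwrite("pics/end.png",np.vstack([a,b])[...,::-1])
E
```

```text
bore [array([ 0.5326, -0.0922,  0.096 ]), array([ 0.5312, -0.0877,  0.0963])]
fix [array([ 0.6066, -0.109 ,  0.0951]), array([ 0.6051, -0.1044,  0.0963])]
rod [array([ 0.4195, -0.3466,  0.1192]), array([ 0.4181, -0.3445,  0.1191])]
short [array([ 0.5951, -0.3087,  0.0733]), array([ 0.5935, -0.3071,  0.0735])]
medium [None, None]
long [array([ 0.4875, -0.3332,  0.0934]), array([ 0.486 , -0.3304,  0.0934])]
34.4917
```

View pics/end.png

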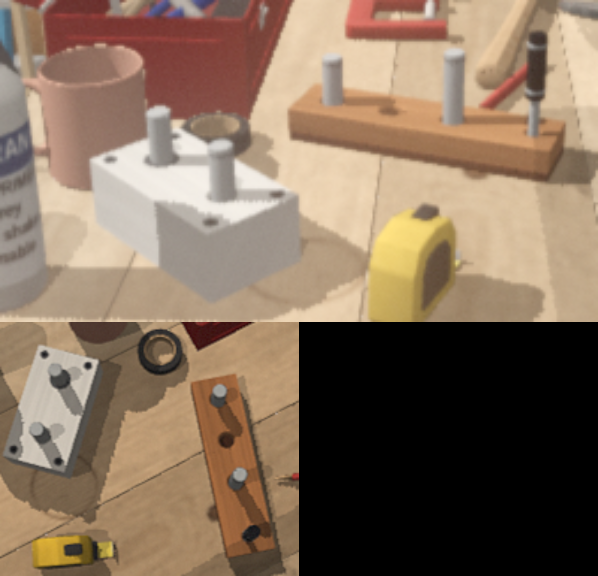

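The medium post stands in the bore (top at (221,148)), level with the fixed post (158,113). The rod is upright in its hole (537,60), and the other posts and bystanders have not moved.

```bash
python3 -c "
from rig import robot
print(robot.job_done())"
```

```text
the job is handed in; nothing more can be done
None
```

The job is handed in: the bore measured 32 mm deep, the rod is back upright in its hole, and the medium post stands on the bore floor, its top within about 1 mm of the fixed post's by the cameras' depth readings.

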